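# Free a resin specimen from the sprung clamp and lay it in the tray

### The arm

A 6-joint arm with a two-finger parallel gripper is mounted at the origin on a cart in front of the work surface, level with it; the furniture and walls round the work are solid. World frame = base frame: x ahead of the robot, y to its left, z up, the work surface at z = 0. Lengths are in m, angles in rad, forces in N, time in s.
With the tool pointing down it reaches from about 0.375 to 0.925 m from the base axis. Payload 5.7 kg.
Tool frame: the origin (TCP) lies on the mounting face of the last link; the fingertips stand 182 mm ahead of it and the grasp point (between the pads) lies arm.grip_depth ahead of it (arm.grip_depth is the distance from the TCP to the grasp point, in m); z points along the fingers, y is the line along which they close (so a half turn about z gives the same grasp; the last joint's range is limited). The gripper opens to 88 mm and grips with 3 to 60 N. Pads are 20 mm wide; open, the fingers measure 115 mm over their backs; the gripper's body (75 mm by 178 mm) begins 61 mm behind the grasp point.
Start: joints at [-1.227, 0.359, 1.51, -0, 1.272, -0.115], TCP at [0.266, -0.538, 0.405] pointing down, gripper open.
Joint ranges: [-2.97, 2.97], [-1.01, 2.36], [0.21, 2.38], [-0.96, 4.11], [0.2, 2.71], [-2.98, 2.98]. Speed limits (rad/s): [2.39, 2.39, 3.14, 3.14, 3.14, 3.14].

### API

Orientations are given as a unit quaternion [x, y, z, w].
In Python, from rig import arm gives the robot as it stands.
- The arm moves only by the tool apply_moves, never from a script. Its argument "deltas" is a list of rows, each a list of 6 numbers: the shift along the tool's x, y, z in mm, then the turn, a rotation vector about the tool's x, y, z in units of 8 degrees (1.0 is 8 degrees). A call has 1 to 20 rows; each row shifts and turns the commanded pose from where the row before left it, along the tool's axes as they then stand; what a row does not reach is not made up. A row lasts 1/8 s, in which the tool goes at most 62.5 mm and 10.7 degrees, less where a joint would pass 70% of its speed; a pose out of reach is approached as far as the arm can. A call with a gripper value outside its range is refused whole. "gripper" is the finger opening in mm, from 0 to 87.8, set as the call begins (left out, the last holds). The fingers move at their own pace and stop on an object; "newtons" is the grip in N (left out, the last holds). Time passes only in rows, so rows that do not move let the fingers close. It gives the time, the measured TCP pose, the force, the opening and the grip force at its end, in the units of the state.
- arm.get_state(): the state, without advancing time (a new reading comes with each control period).
- arm.camera(name): name is "scene" or "side" or "wrist"; returns a dict with "img" (480x640x3 uint8, red, green, blue), "fx", "fy", "cx", "cy" (pixels), "k1" (the pictures are not rectified: a ray, as slopes to the right and down, at radius r is drawn at 1 + k1 r^2 times it, then the intrinsics apply), "R" (3x3) and "t" (3): a world point X has camera coordinates R X + t. Camera axes: x right, y down, z forward; pixel columns grow to the right and rows downward; lengths in m; the calibration is good to about 2 mm. A picture is of the moment at which its call begins. There is no depth.
- arm.finish_job(): hands the job in; it is judged then, once.
The state is a dict: "time": time; "qpos": joint angles; "qd": joint speeds; "joint_efforts": joint torques, N m; "tcp_pos": TCP position; "ee_rot": TCP orientation; "wrist_force": force on the tool from outside, world axes, zero at the start; "torque": the same for the moment, N m; "gripper_width": finger opening in m; "finger_force": force on a finger pad.
Only numpy, scipy, OpenCV 4.12 (cv2) and the standard library are available. Lean on these libraries where they do the work, as an engineer would, in place of code of your own. Each camera call takes 0.05 s, during which the arm holds its last target. There are 200 camera calls.

### The job

Take the red knob of the clamp arm on the blue jig, lift the arm past the point where its spring turns over and guide it all the way to its open stop so that it stays up by itself, never letting it snap open or shut. Then take the clear resin beetle block from under the raised arm and set it down gently, flat, centred and lengthwise on the green rest in the white tray, without dropping it. Leave the arm standing open and everything else where it is.

Things in the scene. Friction and masses are not known exactly. Their poses are not given: they have to be found in the camera images.
- jig: Blue steel jig, fixed to the bench. Origin on the bench top under the middle of its bed; x points from the red knob towards the hinge (roughly away from the robot), z up. Base plate 200 x 100 x 10 mm (x from -70 to +130). Two hinge cheeks at x = +78 to +112 mm, y = +-20 mm, up to 70 mm high; behind them, to x = +190 mm, the spring strut of the arm.
- bed (a point): Middle of the top of the jig's bed, 28 mm over the bench: a black-topped block 62 (x) x 26 (y) mm on which the resin block lies, overhanging it by 4 mm on each side. A back stop 24 mm wide stands at jig x = +43 to +49 mm, 36 mm high.
- hinge (a point): Axis of the clamp arm, in the jig frame at [95, 0, 58] mm; the axis runs along the jig's y. Axes as the jig's.
- knob (a point): Centre of the red ball knob, 26 mm in diameter, at the free end of the arm. With the arm shut it lies 190 mm from the hinge along the jig's -x and 4 mm above it (62 mm over the bench), clear of the base plate. It can be pinched across its sides (along the jig's y) and turns between the fingers as the arm swings.
- clamp_arm (a joint): Angle of the clamp arm, rad: about 0 shut; grows as the knob rises and comes back towards the hinge; stop at 0.96 (55 degrees). The spring pushes it shut below 0.6 rad (about 7 N at the knob when shut, falling to nothing at 0.6; the arm's weight adds about 1 N) and pulls it open beyond, with about 4 N at the stop. Let go between the ends, it snaps one way or the other.
- foot (a point): Underside of the rubber foot of the arm, 20 mm in diameter, 95 mm from the hinge, 8 mm below the 16 x 8 mm steel bar; shut, it presses on the middle of the block. At the stop the arm leans over the block (knob about 217 mm over the bench at jig x = -11 mm), so an upright gripper would meet it: take the block with the tool leaning back towards the knob side, 30 to 45 degrees from vertical.
- block: Clear resin block with a large dark beetle, 34 (its x) x 70 (its y) x 22 (z) mm, about 60 g. Origin in the centre of its underside. It starts on the jig's bed with its long axis (y) along the jig's x, its underside 28 mm over the bench; grip it across the 34 mm width.
- pad: Green raised rest with a flat top, 70 (x) x 28 (y) x 24 mm, fixed on the tray floor in one of the tray's two places. Origin in the centre of its underside, 4 mm over the bench; its top is 28 mm over the bench. The block overhangs it by 3 mm on each side. The block's long axis shall lie along its x, either way round.
- tray: White tray, fixed, 110 (x) x 220 (y) mm with a rim 12 mm high and 4 mm thick, floor 4 mm thick. Origin under its centre. Two places, 55 mm either side of the centre along y: one holds the green rest, the other the resin disc.
- disc: Clear round resin specimen disc, 67 mm in diameter, 24 mm high, in the other place of the tray; origin in the centre of its underside. Leave it alone.
- petri: Petri dish with lid, 68 mm in diameter, 15 mm high; bystander, origin at its underside.
- tape: Roll of tan tape, 96 mm in diameter, 25 mm high; bystander, origin at its underside.
- marker: Black and white marker pen, 135 mm long, lying; bystander, origin at its underside.
- wash: Wash bottle with a red spout, 267 mm high, 76 mm wide; bystander, origin at its underside.
- forceps: Steel forceps, 118 mm long, lying; bystander, origin at its underside.
Not all that is in view belongs to the job. What is shaped like the block but orange or purple is not meant.

How it is judged:
On the way, in this order (a step that is already met when the one before it is completed fails the run):
1. the arm is up at its stop while the block still lies in the jig (value of joint clamp_arm above 0.9 rad and distance of block from where it was at the start of the episode below 0.02 m), for 0.3 s.
2. the block is carried clear of the jig by the fingers, the arm still open (height (world z) of block above 0.05 m and distance of block from where it was at the start of the episode above 0.08 m and contact force between the fingers and block above 1 N and value of joint clamp_arm above 0.85 rad), for 0.1 s.
3. the block touches the rest, in place, while the fingers still hold it (x of block in the frame of pad between -0.015 and 0.015 m and y of block in the frame of pad between -0.01 and 0.01 m and angle between the y axis of block and the x axis of pad, either way round below 0.25 rad and angle between block's own z axis and vertical below 0.1 rad and contact force between block and pad above 0.1 N and contact force between the fingers and block above 0.5 N), for 0.05 s.
At the end, for the whole second after the job is handed in: The block rests flat (within 0.1 rad) on the green rest, its centre within 15 mm of the rest's along its length and 10 mm across, its long axis within 0.25 rad of the rest's, at rest; the clamp arm stands open (above 0.85 rad) (x of block in the frame of pad between -0.015 and 0.015 m and y of block in the frame of pad between -0.01 and 0.01 m and angle between the y axis of block and the x axis of pad, either way round below 0.25 rad and angle between block's own z axis and vertical below 0.1 rad and z of block in the frame of pad between 0.02 and 0.028 m and value of joint clamp_arm above 0.85 rad and linear speed of block below 0.02 m/s); the robot touches nothing.
It fails at once if the arm snaps open (faster than 2 rad/s before it is within 0.11 rad of its stop) or shut (faster than 2 rad/s) ((velocity of joint clamp_arm above 2 rad/s and value of joint clamp_arm below 0.85 rad) or velocity of joint clamp_arm below -2 rad/s).
It fails at once if the block is dragged more than 20 mm while the arm is not held open, or the arm closes again after it is out (distance of block from where it was at the start of the episode above 0.02 m and value of joint clamp_arm below 0.6 rad).
It fails at once if the block is pressed hard on the rest (over 60 N) (contact force between block and pad above 60 N).
It fails at once if the disc is moved more than 20 mm, or the petri dish, tape, marker, wash bottle or forceps more than 30 mm (distance of disc from where it was at the start of the episode above 0.02 m or distance of any of petri, tape, marker, wash, forceps from where it was at the start of the episode above 0.03 m).
It also fails if it takes over 62 s, if anything falls off the work surface, if the arm or the gripper's body presses on something with over 40 N, if the wrist force passes 120 N, or if a joint passes its speed limit or range.

## Working session

There is one attempt and no reset: what is moved stays moved. The work goes in short steps, Python scripts to look and compute and a tool call to move; the robot and the scene stay as the last step left them, time stands still between calls to the robot, and variables do not carry over. Pictures are saved under pics/ and viewed, at most 10 in all, crops included, and the job is handed in when it is done.

Besides the shell and the picture viewer there is one more tool, called by a JSON object that holds its "fn" and its "kwargs", one argument or row to a line. apply_moves: Moves the arm, as the interface text tells. Its arguments: {"type":"object","properties":{"deltas":{"type":"array","items":{"type":"array","items":{"type":"number"}}},"gripper":{"type":"number"},"newtons":{"type":"number"}},"required":["deltas"]}

```bash
ls; mkdir -p pics; python3 - <<'E'
from rig import arm
import cv2,json,numpy as np,pickle
print(arm.grip_depth, arm.get_state())
for n in ("scene","side"):
    c=arm.camera(n); cv2.imwrite(f"pics/{n}0.png",c["img"][:,:,::-1])
    pickle.dump(c,open(f"{n}.pkl","wb")); print(n,c["fx"],c["k1"],c["R"],c["t"])
E
```

```text
pics
0.1633 {'time': 0.0, 'qpos': array([-1.22711488e+00,  3.59497145e-01,  1.51141749e+00, -1.24322079e-05,
        1.27250243e+00, -1.15105680e-01]), 'qd': array([-0.00174166, -0.0005278 ,  0.00282605, -0.00063817, -0.00208226,
        0.00042024]), 'joint_efforts': array([-9.89978180e-04, -5.15385997e+01, -2.70720434e+01,  6.73567085e-02,
        3.50878481e-02, -1.29103573e-04]), 'tcp_pos': array([ 0.26558356, -0.53762216,  0.40381966]), 'ee_rot': array([ 9.73803648e-01,  2.27388703e-01, -1.09928541e-04, -9.05578314e-04]), 'wrist_force': array([-0.17080308,  0.40337616, -0.35579675]), 'torque': array([ 0.02907529,  0.00618904, -0.00344439]), 'finger_force': 0.0, 'gripper_width': 0.0874707053032569}
scene 571.1778568926173 0.03544000693581114 [[-0.89075906 -0.45424803  0.01438846]
 [-0.31260801  0.58941488 -0.7448935 ]
 [ 0.32988563 -0.66801858 -0.66702821]] [0.47640646 0.23703671 1.36358996]
side 544.570567334526 -0.1461411073236968 [[-0.80588912 -0.59163337  0.02264255]
 [-0.26638807  0.32817421 -0.9062776 ]
 [ 0.52875336 -0.73639096 -0.4220761 ]] [0.44378863 0.21120911 1.36849758]
```

View pics/scene0.png

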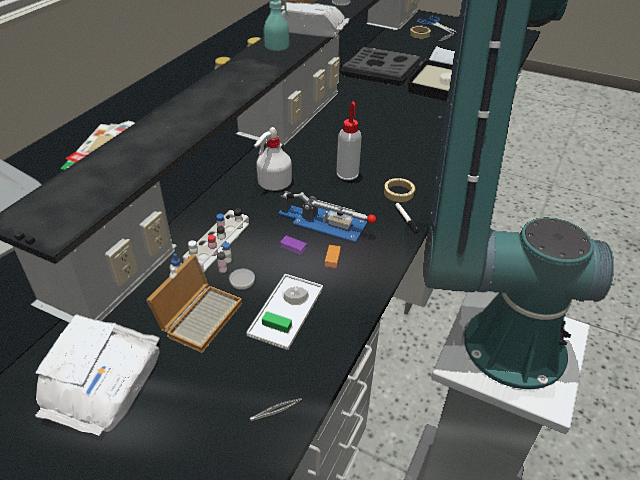

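View pics/side0.png

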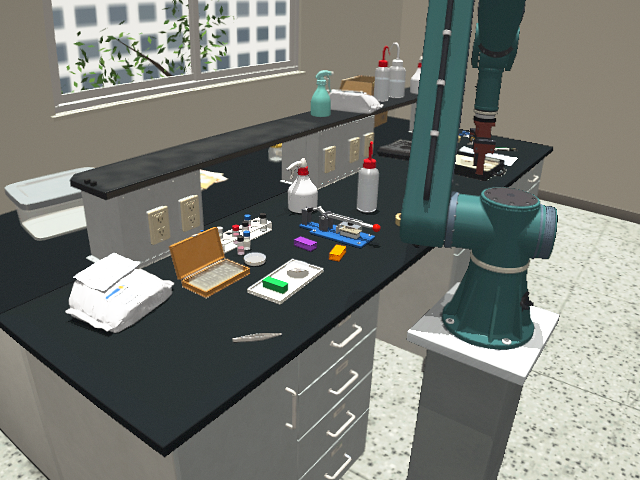

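The scene view shows the red knob at (372,218), the blue jig at about (325,220) with the clear block at (340,219), the green rest at (277,322), and the disc at (295,295). The candidates for the block are orange at (332,256), purple at (293,243) and the clear one under the clamp at (340,219). The clear one fits because it lies on the jig's bed. The side view agrees, with the knob at (377,227) and the rest at (275,284).

```bash
cat > h.py <<'E'
import numpy as np,cv2,pickle
from scipy.spatial.transform import Rotation as Ro
def ray(c,u,v):
    x=(u-c["cx"])/c["fx"];y=(v-c["cy"])/c["fy"];a,b=x,y
    for _ in range(20):
        s=1+c["k1"]*(a*a+b*b);a,b=x/s,y/s
    R=np.array(c["R"]);o=-R.T@np.array(c["t"]);return o,R.T@np.array([a,b,1])
def onz(c,u,v,z):
    o,d=ray(c,u,v);return o+d*(z-o[2])/d[2]
def proj(c,X):
    p=np.array(c["R"])@np.asarray(X)+np.array(c["t"]);a,b=p[:2]/p[2];s=1+c["k1"]*(a*a+b*b)
    return np.array([a*s*c["fx"]+c["cx"],b*s*c["fy"]+c["cy"]])
def tri(obs):
    A=np.zeros((3,3));B=np.zeros(3)
    for c,u,v in obs:
        o,d=ray(c,u,v);d/=np.linalg.norm(d);P=np.eye(3)-np.outer(d,d);A+=P;B+=P@o
    return np.linalg.solve(A,B)
def mask(c,h0,h1,roi=None,s=130,v=60):
    m=cv2.inRange(cv2.cvtColor(c["img"],cv2.COLOR_RGB2HSV),(h0,s,v),(h1,255,255))
    if roi:
        k=np.zeros_like(m);k[roi[1]:roi[3],roi[0]:roi[2]]=255;m&=k
    return m
def cen(m): y,x=np.nonzero(m);return x.mean(),y.mean(),len(x)
E
python3 - <<'E'
from h import *
S=pickle.load(open("scene.pkl","rb"));D=pickle.load(open("side.pkl","rb"))
a=cen(mask(S,0,6,(355,205,390,230)));b=cen(mask(D,0,6,(365,218,390,240)))
k=tri([(S,*a[:2]),(D,*b[:2])]);print("knob",a,b,k, onz(S,*a[:2],.062),onz(D,*b[:2],.062))
for n,c,roi in (("S",S,(255,305,300,335)),("D",D,(255,270,295,300))):
    g=mask(c,50,75,roi);ys,xs=np.nonzero(g);print(n,"pad",cen(g),onz(c,*cen(g)[:2],.022))
m=mask(S,100,120,(270,190,375,245));ys,xs=np.nonzero(m)
P=np.array([onz(S,x,y,.01)[:2] for x,y in zip(xs,ys)],np.float32)*1000
print("jig",cv2.minAreaRect(P), cen(m))
for n,u,v in (("orange",332,250),("purple",293,241),("disc",295,290),("tape",400,188),("wash base",347,178),("marker a",398,205),("marker b",414,230),("spray",275,185)):print(n,onz(S,u,v,.02))
E
```

```text
knob (np.float64(371.1641791044776), np.float64(218.44776119402985), 67) (np.float64(376.07547169811323), np.float64(227.33962264150944), 53) [ 0.4650456  -0.22302555  0.05871315] [ 0.46369093 -0.21915305  0.062     ] [ 0.46141571 -0.21630661  0.062     ]
S pad (np.float64(276.159891598916), np.float64(321.70460704607046), 369) [0.52942111 0.20991613 0.022     ]
D pad (np.float64(274.70943396226414), np.float64(284.3056603773585), 265) [0.52434531 0.21455826 0.022     ]
jig ((616.2896118164062, -205.67486572265625), (259.9682922363281, 105.05805206298828), 4.1437087059021) (np.float64(324.2970106075217), np.float64(223.22372227579555), 1037)
orange [ 0.52290388 -0.0891715   0.02      ]
purple [ 0.63637312 -0.07181028  0.02      ]
disc [0.54055446 0.0935741  0.02      ]
tape [ 0.45962137 -0.45323845  0.02      ]
wash base [ 0.6300873  -0.42420554  0.02      ]
marker a [ 0.43387088 -0.36758488  0.02      ]
marker b [ 0.35083193 -0.27800155  0.02      ]
spray [ 0.81511921 -0.28142646  0.02      ]
```

{"fn": "apply_moves", "kwargs": {
  "deltas": [
    [40,-25,0,0,0,0],
    [40,-25,0,0,0,0],
    [40,-25,0,0,0,0.4],
    [40,-8,0,0,0,0.4],
    [40,-8,0,0,0,0.4],
    [40,-8,0,0,0,0.4],
    [40,-8,0,0,0,0.4],
    [40,-8,0,0,0,0.4],
    [0,0,0,0,0,0.4],
    [0,0,0,0,0,0]
  ]
}}

```text
time: 1.35
tcp_pos: [0.5198, -0.3217, 0.404]
ee_rot: [0.999, 0.035, -0.001, -0.0]
wrist_force: [-0.6, -0.1, -0.7]
gripper_width: 0.0883
finger_force: 0.0
```

```bash
python3 - <<'E'
from rig import arm
from h import *
s=arm.get_state();print(s["tcp_pos"],Ro.from_quat(s["ee_rot"]).as_matrix(),s["time"])
c=arm.camera("wrist");pickle.dump(c,open("w1.pkl","wb"));cv2.imwrite("pics/w1.png",c["img"][:,:,::-1])
R=np.array(c["R"]);print(R,-R.T@np.array(c["t"]))
E
```

```text
[ 0.51981828 -0.32166809  0.40401986] [[ 9.97598403e-01  6.92549071e-02 -1.08797854e-03]
 [ 6.92557184e-02 -9.97598676e-01  7.26566903e-04]
 [-1.03504762e-03 -8.00170718e-04 -9.99999144e-01]] 1.35
[[ 0.07034586 -0.99752197 -0.00117213]
 [-0.95260763 -0.067527    0.29661221]
 [-0.29595635 -0.01974886 -0.95499729]] [ 0.60209501 -0.31684781  0.38519142]
```

View pics/w1.png

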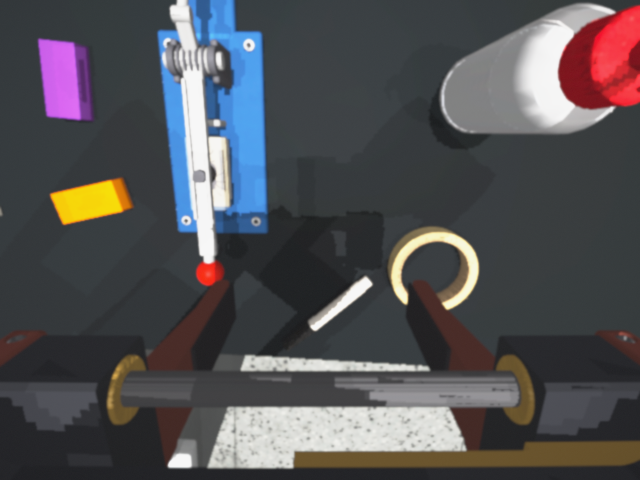

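The wrist view shows the blue plate with corners at (159,32), (262,30), (268,232) and (180,232), the knob at (208,272), and the clear block under the arm at (215,175).

```bash
cat > refine.py <<'E'
from h import *
from scipy.optimize import least_squares
def jigpts(j,L): 
    c,s=np.cos(j[2]),np.sin(j[2]);L=np.asarray(L,float)
    return np.array([j[0]+c*L[0]-s*L[1],j[1]+s*L[0]+c*L[1],L[2]])
E
python3 - <<'E'
from refine import *
c=pickle.load(open("w1.pkl","rb"));S=pickle.load(open("scene.pkl","rb"));D=pickle.load(open("side.pkl","rb"))
m=mask(c,100,125,(140,0,290,240));b=cv2.morphologyEx(m,cv2.MORPH_CLOSE,np.ones((5,5)));
ys,xs=np.nonzero(b)
for r in (60,100,150,200,225):print(r,xs[ys==r].min(),xs[ys==r].max())
for r in (245,255,262):print('col',r,ys[xs==r].min(),ys[xs==r].max())
k=cen(mask(c,0,6,(190,255,230,290)));k2=cen(mask(c,170,180,(190,255,230,290),)) ;print(k,k2)
obs=[((130,50),(159,32)),((130,-50),(262,30)),((-70,-50),(268,232)),((-70,50),(180,232))]
for L,p in obs:print(L,onz(c,*p,.01)[:2])
def f(j):
    r=[]
    for L,p in obs:r+=list(proj(c,jigpts(j,(L[0]/1e3,L[1]/1e3,.01)))-p)
    r+=list(proj(c,jigpts(j,(-.095,0,.062)))-k[:2])
    return np.array(r)
q=least_squares(f,[.56,-.21,.07],loss="soft_l1");print(q.x,np.degrees(q.x[2]),f(q.x).round(1))
K=jigpts(q.x,(-.095,0,.062));print("knob",K,onz(c,*k[:2],.062),proj(S,K),proj(D,K))
E
```

```text
60 160 263
100 164 264
150 169 265
200 175 267
225 177 267
col 245 31 233
col 255 31 233
col 262 34 233
(np.float64(209.6332116788321), np.float64(273.014598540146), 548) (np.float64(208.66666666666666), np.float64(273.0833333333333), 12)
(130, 50) [ 0.68288896 -0.15685358]
(130, -50) [ 0.69107404 -0.25463649]
(-70, -50) [ 0.49259181 -0.26569874]
(-70, 50) [ 0.48567487 -0.16783544]
[ 0.55771344 -0.21238662  0.05585295] 3.2001385484361315 [-1.9 -2.3  0.4  0.9  0.4  1.7 -1.3  0.5  1.7 -1.4]
knob [ 0.46286158 -0.21768989  0.062     ] [ 0.46128395 -0.21593152  0.062     ] [371.23479844 218.82071837] [375.90412238 227.09089549]
```

{"fn": "apply_moves", "kwargs": {
  "deltas": [
    [-17,-36,0,0,0,0.1],
    [-17,-36,0,0,0,0],
    [-17,-36,0,0,0,0],
    [0,0,40,0,0,0],
    [0,0,40,0,0,0],
    [0,0,20,0,0,0],
    [0,0,0,0,0,0],
    [0,0,0,0,0,0]
  ],
  "gripper": 60
}}

```text
time: 2.4
tcp_pos: [0.4625, -0.2177, 0.3054]
ee_rot: [1.0, 0.027, 0.0, 0.0]
wrist_force: [0.2, -0.4, 0.9]
gripper_width: 0.0599
finger_force: 0.0
```

```bash
python3 - <<'E'
from rig import arm
from refine import *
s=arm.get_state();print(s["tcp_pos"],Ro.from_quat(s["ee_rot"]).as_matrix().round(4),s["time"],s["gripper_width"])
c=arm.camera("wrist");pickle.dump(c,open("w2.pkl","wb"));cv2.imwrite("pics/w2.png",c["img"][:,:,::-1])
K=jigpts((.5577,-.2124,.05585),(-.095,0,.062));p=proj(c,K);print(p)
m=mask(c,0,6)|mask(c,174,180);m=cv2.bitwise_and(m,m)
n,l,st,ce=cv2.connectedComponentsWithStats(m)
for i in range(1,n):
    if st[i,4]>150:print(st[i],ce[i],onz(c,*ce[i],.062))
E
```

```text
[ 0.46250669 -0.21774893  0.30544448] [[ 9.986e-01  5.370e-02  9.000e-04]
 [ 5.370e-02 -9.986e-01 -5.000e-04]
 [ 9.000e-04  6.000e-04 -1.000e+00]] 2.4 0.059892491805562276
[318.86877389 259.26769068]
[ 298  242   39   38 1122] [317.13458111 260.46078431] [ 0.46191906 -0.21656794  0.062     ]
```

View pics/w2.png

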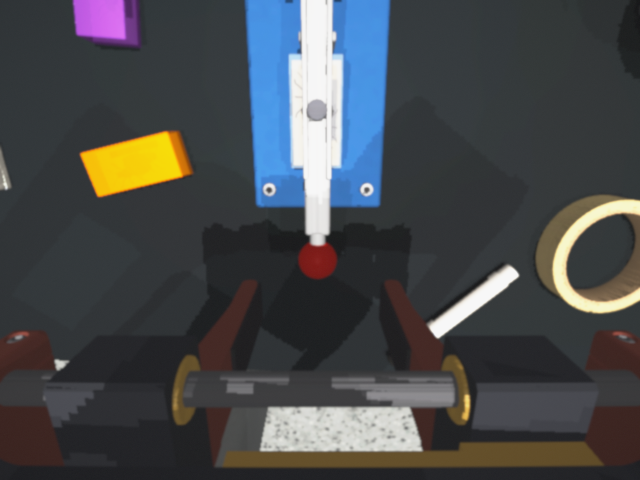

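The knob sits at (317,260), centred between the fingers and 1 mm left. The near view also confirms that the clear block at (316,110), under the foot, is the one meant. I'll descend and pinch.

{"fn": "apply_moves", "kwargs": {
  "deltas": [
    [0,-1,30,0,0,0],
    [0,0,30,0,0,0],
    [0,0,20,0,0,0],
    [0,0,0,0,0,0],
    [0,0,0,0,0,0]
  ]
}}

```text
time: 3.08
tcp_pos: [0.4629, -0.2167, 0.2258]
ee_rot: [1.0, 0.027, 0.001, 0.001]
wrist_force: [-0.1, 0.2, -0.3]
gripper_width: 0.0602
finger_force: 0.0
```

{"fn": "apply_moves", "kwargs": {
  "deltas": [
    [0,0,0,0,0,0],
    [0,0,0,0,0,0],
    [0,0,0,0,0,0],
    [0,0,0,0,0,0],
    [0,0,0,0,0,0],
    [0,0,0,0,0,0]
  ],
  "gripper": 10,
  "newtons": 40
}}

```text
time: 3.82
tcp_pos: [0.4623, -0.2159, 0.2248]
ee_rot: [1.0, 0.027, -0.0, -0.0]
wrist_force: [0.8, 4.2, 5.4]
gripper_width: 0.0244
finger_force: 40.0
```

{"fn": "apply_moves", "kwargs": {
  "deltas": [
    [0.6,0,-11.4,0,0,0],
    [1.3,0,-11.3,0,0,0],
    [1.9,0,-11.2,0,0,0],
    [2.6,0,-11.1,0,0,0],
    [3.3,0,-10.9,0,0,0],
    [3.9,0,-10.7,0,0,0]
  ]
}}

```text
time: 4.58
tcp_pos: [0.4756, -0.2152, 0.2919]
ee_rot: [1.0, 0.027, -0.001, -0.0]
wrist_force: [-0.6, 4.4, -6.0]
gripper_width: 0.0241
finger_force: 40.0
```

```bash
python3 - <<'E'
from rig import arm
s=arm.get_state();print(s["tcp_pos"],s["wrist_force"],s["torque"],s["finger_force"],s["gripper_width"])
c=arm.camera("wrist");import cv2;cv2.imwrite("pics/w3.png",c["img"][:,:,::-1])
E
```

```text
[ 0.47556236 -0.21524111  0.29186073] [-0.56236167  4.35231078 -6.03587352] [0.66091406 0.14786279 0.04268689] 39.99863862991333 0.024084162579637435
```

View pics/w3.png

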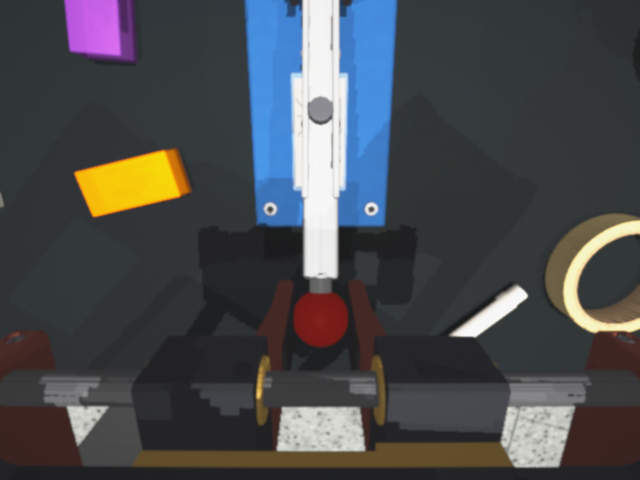

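The picture shows the knob held between the fingers at (320,318) with the arm rising and the block at (320,130) undisturbed. I'll carry on along the arc.

{"fn": "apply_moves", "kwargs": {
  "deltas": [
    [4.5,0,-10.5,0,0,0],
    [5.2,0,-10.2,0,0,0],
    [5.8,0,-9.8,0,0,0],
    [6.3,0,-9.5,0,0,0],
    [6.9,0,-9.1,0,0,0],
    [7.4,0,-8.6,0,0,0],
    [7.9,0,-8.2,0,0,0]
  ]
}}

```text
time: 5.5
tcp_pos: [0.5208, -0.2128, 0.3588]
ee_rot: [1.0, 0.027, 0.001, -0.0]
wrist_force: [0.8, 6.9, 0.7]
gripper_width: 0.0244
finger_force: 40.0
```

{"fn": "apply_moves", "kwargs": {
  "deltas": [
    [8.4,0,-7.7,0,0,0],
    [8.9,0,-7.2,0,0,0],
    [5,0,-3.8,0,0,0],
    [3.5,0,-2.5,0,0,0],
    [0,0,0,0,0,0],
    [0,0,0,0,0,0]
  ]
}}

```text
time: 6.25
tcp_pos: [0.5474, -0.2113, 0.3807]
ee_rot: [1.0, 0.027, 0.003, -0.0]
wrist_force: [1.5, 7.3, 1.9]
gripper_width: 0.0243
finger_force: 40.0
```

{"fn": "apply_moves", "kwargs": {
  "deltas": [
    [2.5,0,-1.7,0,0,0],
    [0,0,0,0,0,0],
    [0,0,0,0,0,0]
  ]
}}

```text
time: 6.62
tcp_pos: [0.5488, -0.2112, 0.3812]
ee_rot: [1.0, 0.027, 0.001, -0.0]
wrist_force: [-0.8, 5.3, 1.3]
gripper_width: 0.0242
finger_force: 40.0
```

```bash
python3 - <<'E'
from rig import arm
s=arm.get_state();print(s["tcp_pos"],s["wrist_force"],s["torque"])
E
```

```text
[ 0.54875918 -0.21124181  0.38124632] [-0.75906797  5.26300654  1.31086337] [ 1.0396208   0.23730422 -0.01218977]
```

{"fn": "apply_moves", "kwargs": {
  "deltas": [
    [2.5,0,-1.7,0,0,0],
    [0,0,0,0,0,0],
    [0,0,0,0,0,0]
  ]
}}

```text
time: 7.0
tcp_pos: [0.5498, -0.2113, 0.3813]
ee_rot: [1.0, 0.027, -0.002, -0.001]
wrist_force: [-5.2, 4.0, -4.9]
gripper_width: 0.0244
finger_force: 40.0
```

The push back shows the arm is against its stop, so I'll release and withdraw straight up.

{"fn": "apply_moves", "kwargs": {
  "deltas": [
    [0,0,0,0,0,0],
    [0,0,0,0,0,0],
    [0,0,0,0,0,0],
    [0,0,-20,0,0,0],
    [0,0,-30,0,0,0],
    [-20,0,-10,0,0,0],
    [-40,0,0,0,0,0],
    [-40,0,0,0,0,0],
    [0,0,0,0,0,0]
  ],
  "gripper": 60
}}

```text
time: 8.12
tcp_pos: [0.4473, -0.2164, 0.4413]
ee_rot: [1.0, 0.026, -0.001, -0.0]
wrist_force: [-0.3, -0.2, 0.9]
gripper_width: 0.0601
finger_force: 0.0
```

```bash
python3 - <<'E'
from rig import arm
from refine import *
s=arm.get_state();print(s["tcp_pos"],s["wrist_force"])
S=arm.camera("scene");m=mask(S,0,6,(320,140,400,235));a=cen(m);print(a)
J=(.5577,-.2124,.05585);print(proj(S,jigpts(J,(-.011,0,.217))),proj(S,jigpts(J,(-.095,0,.062))))
E
```

```text
[ 0.44734627 -0.21640811  0.44127936] [-0.26392729 -0.23752552  0.91116373]
(np.float64(353.7325581395349), np.float64(161.93023255813952), 86)
[346.55391757 165.80979551] [371.24097606 218.81955428]
```

{"fn": "apply_moves", "kwargs": {
  "deltas": [
    [-15,0,5,0,1,0],
    [-15,0,10,0,1,0],
    [-10,0,10,0,1,0],
    [0,0,0,0,1,0],
    [0,0,0,0,1,0],
    [0,0,0,0,0,0]
  ]
}}

```text
time: 8.93
tcp_pos: [0.415, -0.2191, 0.4117]
ee_rot: [0.94, 0.024, 0.341, -0.01]
wrist_force: [-0.8, -0.3, -0.4]
gripper_width: 0.0595
finger_force: 0.0
```

```bash
python3 - <<'E'
from rig import arm
from refine import *
s=arm.get_state();print(s["tcp_pos"],s["wrist_force"],Ro.from_quat(s["ee_rot"]).as_matrix().round(4),s["qpos"])
c=arm.camera("wrist");pickle.dump(c,open("w4.pkl","wb"));cv2.imwrite("pics/w4.png",c["img"][:,:,::-1])
J=(.5577,-.2124,.05585)
for n,L in dict(knob=(-.011,0,.217),a=(-.035,.017,.05),b=(-.035,-.017,.05),c=(.035,-.017,.05),d=(.035,.017,.05)).items():print(n,proj(c,jigpts(J,L)))
E
```

```text
[ 0.41498139 -0.21906326  0.41170165] [-0.82078877 -0.29230808 -0.44552462] [[ 0.766   0.0513  0.6408]
 [ 0.0381 -0.9987  0.0345]
 [ 0.6417 -0.002  -0.767 ]] [-0.85615319  0.06129984  2.02652235  0.82070709  0.76481515  0.13646134]
knob [320.99782196 298.68811186]
a [305.60426763 356.55906415]
b [336.8454582  356.44163976]
c [335.56972435 293.46979837]
d [306.369622   293.58410474]
```

View pics/w4.png

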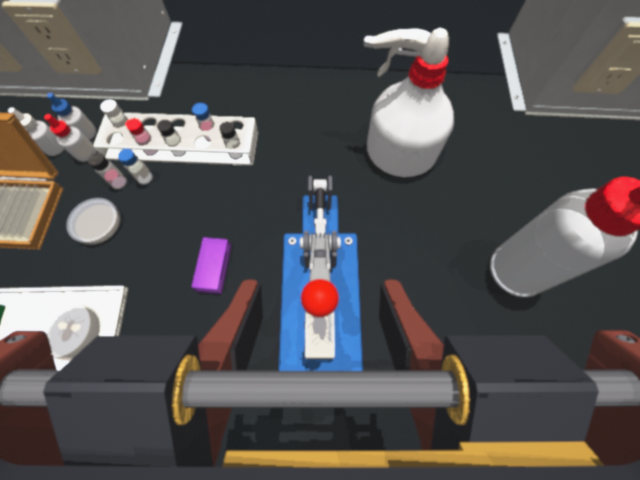

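The arm stands open with the knob at (320,298), exactly where the stop position projects. The block lies at x 306–334 px with its front edge at y≈357, as predicted. I'll approach along the leaning axis.

{"fn": "apply_moves", "kwargs": {
  "deltas": [
    [-25,0.3,15,0,0,0],
    [-25,0.3,15,0,0,0],
    [-25,0.3,15,0,0,0],
    [-25,0.4,15,0,0,0],
    [-15,0,25,0,0,0],
    [-14,0,28,0,0,0],
    [0,0,0,0,0,0]
  ]
}}

```text
time: 9.85
tcp_pos: [0.3902, -0.2212, 0.2413]
ee_rot: [0.94, 0.026, 0.34, -0.012]
wrist_force: [0.8, 0.5, 0.3]
gripper_width: 0.0597
finger_force: 0.0
```

```bash
cat > tgt.py <<'E'
from rig import arm
from refine import *
s=arm.get_state();R=Ro.from_quat(s["ee_rot"]).as_matrix();print(s["tcp_pos"],R.round(4).tolist(),s["qpos"])
J=(.5577,-.2124,.05585);G=jigpts(J,(0,0,.040));d=G-arm.grip_depth*R[:,2]-s["tcp_pos"];print("tool delta mm",(R.T@d*1e3).round(1))
E
python3 tgt.py
```

```text
[ 0.39018054 -0.22121773  0.24128141] [[0.7669, 0.056, 0.6393], [0.0402, -0.9984, 0.0392], [0.6405, -0.0044, -0.768]] [-0.91596039  0.39807069  2.25415483  1.48662191  0.56195574 -0.74375173]
tool delta mm [-0.1  1.5 98.7]
```

{"fn": "apply_moves", "kwargs": {
  "deltas": [
    [0,0.5,30,0,0,0],
    [0,0,30,0,0,0],
    [0,0,25,0,0,0],
    [0,0,14,0,0,0],
    [0,0,0,0,0,0],
    [0,0,0,0,0,0]
  ]
}}

```text
time: 10.6
tcp_pos: [0.4533, -0.2186, 0.1681]
ee_rot: [0.939, 0.026, 0.343, -0.009]
wrist_force: [0.0, -0.7, -0.5]
gripper_width: 0.0599
finger_force: 0.0
```

```bash
python3 tgt.py; python3 - <<'E'
from rig import arm
from refine import *
c=arm.camera("wrist");cv2.imwrite("pics/w5.png",c["img"][:,:,::-1])
E
```

```text
[ 0.45330362 -0.2186028   0.16813652] [[0.764, 0.0549, 0.6429], [0.0423, -0.9985, 0.035], [0.6438, 0.0005, -0.7652]] [-0.78153182  0.61149609  2.18998858  1.8782586   0.52495169 -1.05500507]
tool delta mm [-2.5 -0.5  2.1]
```

View pics/w5.png

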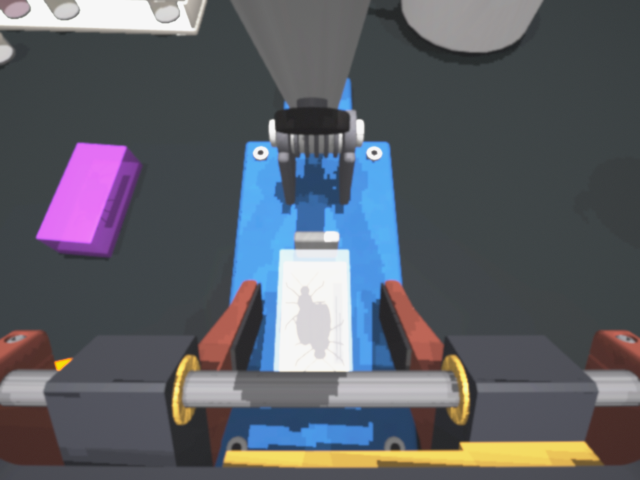

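The block lies between the fingers, but its mid-column of about 314 sits left of the finger middle at 319. I'll compute the offset.

```bash
python3 - <<'E'
from rig import arm
from refine import *
c=arm.camera("wrist");s=arm.get_state();R=Ro.from_quat(s["ee_rot"]).as_matrix()
J=(.5577,-.2124,.05585)
G=s["tcp_pos"]+arm.grip_depth*R[:,2];print("grasp",G)
for u,v in ((280,250),(349,250),(276,350),(352,350)):
    P=onz(c,u,v,.05)-jigpts(J,(0,0,.05));cs,sn=np.cos(J[2]),np.sin(J[2]);print((P[0]*cs+P[1]*sn)*1e3,(-P[0]*sn+P[1]*cs)*1e3, R[:,1]@(onz(c,u,v,.05)-G)*1e3)
E
```

```text
grasp [ 0.55790096 -0.21304228  0.0430567 ]
32.90301249110395 17.991275582928388 -18.696636660875146
32.89865193218211 -15.113005212359916 14.407597706976617
-13.200038950882796 17.67046078478433 -18.296194409763018
-13.202502167776835 -14.943961186583227 14.31817865558246
```

{"fn": "apply_moves", "kwargs": {
  "deltas": [
    [-3.5,-2,1,0,0,0],
    [0,0,0,0,0,0]
  ]
}}

```text
time: 10.95
tcp_pos: [0.4504, -0.2165, 0.1641]
ee_rot: [0.939, 0.025, 0.342, -0.009]
wrist_force: [-0.3, 0.1, 0.4]
gripper_width: 0.0599
finger_force: 0.0
```

{"fn": "apply_moves", "kwargs": {
  "deltas": [
    [0,0,0,0,0,0],
    [0,0,0,0,0,0],
    [0,0,0,0,0,0],
    [0,0,0,0,0,0],
    [0,0,0,0,0,0],
    [0,0,0,0,0,0]
  ],
  "gripper": 20,
  "newtons": 25
}}

```text
time: 11.7
tcp_pos: [0.4508, -0.2167, 0.164]
ee_rot: [0.939, 0.025, 0.342, -0.009]
wrist_force: [-1.2, 0.0, 0.2]
gripper_width: 0.0338
finger_force: 25.0
```

```bash
python3 tgt.py
```

```text
[ 0.45084364 -0.21666413  0.16404411] [[0.7649, 0.0539, 0.6419], [0.0412, -0.9985, 0.0347], [0.6428, -0.0001, -0.766]] [-0.78198523  0.62088512  2.19789486  1.90507346  0.52926864 -1.08557314]
tool delta mm [2.2 1.5 0.5]
```

The block is gripped at 33.8 mm and centred. I'll lift it and retreat along the lean.

{"fn": "apply_moves", "kwargs": {
  "deltas": [
    [4,0,-5,0,0,0],
    [6,0,-8,0,0,0],
    [6,0,-15,0,0,0],
    [0,0,-25,0,0,0],
    [0,0,-25,0,0,0],
    [0,0,-25,0,0,0],
    [10,-15,-13,0,0,0],
    [10,-30,-12,0,0,0],
    [0,-30,0,0,0,0],
    [0,-30,0,0,0,0],
    [0,-30,0,0,0,0],
    [0,0,0,0,0,0]
  ]
}}

```text
time: 13.2
tcp_pos: [0.3879, -0.0828, 0.2853]
ee_rot: [0.939, 0.027, 0.342, -0.01]
wrist_force: [0.1, -0.1, -0.3]
gripper_width: 0.0339
finger_force: 25.0
```

```bash
python3 tgt.py;  python3 - <<'E'
from rig import arm
from refine import *
S=arm.camera("scene");cv2.imwrite("pics/s2.png",S["img"][:,:,::-1][90:390,200:600].repeat(2,0).repeat(2,1));pickle.dump(S,open("s2.pkl","wb"))
E
```

```text
[ 0.38792496 -0.08280651  0.28533948] [[0.7653, 0.0568, 0.6412], [0.043, -0.9984, 0.0371], [0.6422, -0.0009, -0.7665]] [-0.58677375  0.21100216  2.36285128  1.62427156  0.39679746 -0.57935932]
tool delta mm [-33.2 139.2 128.8]
```

View pics/s2.png

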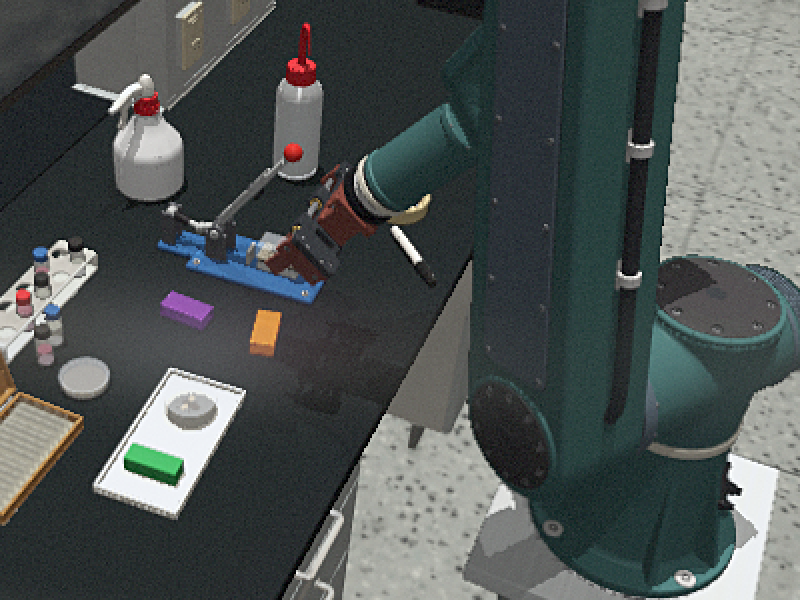

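The arm stands open with the knob at (293,152) in the crop, the block is out in the gripper, and the rest is at (153,462). I'll move over towards the tray.

{"fn": "apply_moves", "kwargs": {
  "deltas": [
    [19,0,16,0,0,0],
    [19,-15,16,0,0,0],
    [12,-30,10,0,0,0],
    [0,-30,0,0,0,0],
    [0,-30,0,0,0,0],
    [0,-30,0,0,0,0],
    [0,-30,0,0,0,0],
    [0,0,0,0,0,0]
  ]
}}

```text
time: 14.25
tcp_pos: [0.4405, 0.0622, 0.272]
ee_rot: [0.935, 0.027, 0.353, -0.016]
wrist_force: [-0.1, 0.1, -1.4]
gripper_width: 0.0335
finger_force: 25.0
```

```bash
python3 tgt.py;  python3 - <<'E'
from rig import arm
from refine import *
c=arm.camera("wrist");cv2.imwrite("pics/w6.png",c["img"][:,:,::-1]);pickle.dump(c,open("w6.pkl","wb"))
E
```

```text
[0.44045742 0.0621997  0.27196139] [[0.7495, 0.0623, 0.6591], [0.0392, -0.998, 0.0499], [0.6609, -0.0116, -0.7504]] [-0.05411446  0.29638075  2.3037693   2.68727134  0.19594304 -1.20405824]
tool delta mm [-76.2 284.   74.3]
```

View pics/w6.png

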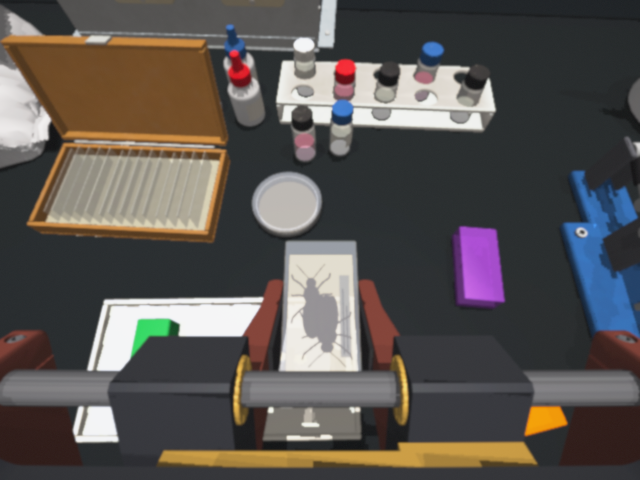

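The block is held flat between the fingers at (320,300), and the rest's far corner shows at (155,328) in the tray. Joint 5 has reached its lower end, so I'll lower the tool, which bends the wrist more, and correct the small tilt error. First I'll fit the rest's pose.

```bash
cat > pad.py <<'E'
from refine import *
from scipy.optimize import minimize
import itertools
B=np.array(list(itertools.product((-.035,.035),(-.014,.014),(.004,.028))))
def hull(c,j):
    P=np.array([proj(c,jigpts(j,b)) for b in B]);m=np.zeros(c["img"].shape[:2],np.uint8)
    big=np.zeros((480*4,640*4),np.uint8);h=cv2.convexHull((P*4+1.5).astype(np.float32));cv2.fillConvexPoly(big,np.round(h*16).astype(np.int32),255,shift=4)
    return cv2.resize(big,(640,480),interpolation=cv2.INTER_AREA)/255.
def fit(views,x0=(.527,.212,.05)):
    M=[(c,mask(c,45,80,r,100,30)/255.) for c,r in views]
    f=lambda j:sum(np.abs(hull(c,j)-m).sum()/m.sum() for c,m in M)
    best=min((minimize(f,(x0[0],x0[1],y),method="Nelder-Mead",options=dict(initial_simplex=np.array([(x0[0],x0[1],y),(x0[0]+.01,x0[1],y),(x0[0],x0[1]+.01,y),(x0[0],x0[1],y+.15)]))) for y in (-.3,-.1,.1,.3)),key=lambda r:r.fun)
    return best.x,best.fun
E
python3 - <<'E'
from pad import *
S=pickle.load(open("scene.pkl","rb"));D=pickle.load(open("side.pkl","rb"))
vs,vd=(S,(255,305,300,340)),(D,(255,270,295,300))
for v in ([vs],[vd],[vs,vd]):print(fit(v))
w=pickle.load(open("w6.pkl","rb"))
for p in ((105,301),(262,299),(78,440),(137,321),(177,321)):print(p,onz(w,*p,.012 if p[0] not in(137,177) else .028))
R0=np.array([[0.7649,0.0539,0.6419],[0.0412,-0.9985,0.0347],[0.6428,-0.0001,-0.766]]);R1=np.array([[0.7495,0.0623,0.6591],[0.0392,-0.998,0.0499],[0.6609,-0.0116,-0.7504]])
print(Ro.from_matrix(R1.T@R0).as_rotvec()/np.radians(8))
E
```

```text
(array([0.53181478, 0.20446341, 0.0262283 ]), np.float64(0.2033891363333845))
(array([ 0.53168872,  0.20683816, -0.03725837]), np.float64(0.16698203757027286))
(array([ 0.53232035,  0.2054349 , -0.02458839]), np.float64(0.37249116521117753))
(105, 301) [0.5812748  0.26371166 0.012     ]
(262, 299) [0.59165067 0.12525695 0.012     ]
(78, 440) [0.47423872 0.25088775 0.012     ]
(137, 321) [0.56313336 0.22154319 0.028     ]
(177, 321) [0.56521673 0.18876813 0.028     ]
[-0.10196276 -0.1705791  -0.00756348]
```

{"fn": "apply_moves", "kwargs": {
  "deltas": [
    [-13,0,15,0,0,0],
    [-13,0,15,-0.05,-0.1,0],
    [-13,0,15,-0.05,-0.07,0],
    [0,0,0,0,0,0]
  ]
}}

```text
time: 14.8
tcp_pos: [0.4406, 0.0618, 0.2116]
ee_rot: [0.94, 0.025, 0.341, -0.01]
wrist_force: [0.8, 0.2, -1.0]
gripper_width: 0.0335
finger_force: 25.0
```

```bash
cat > t2.py <<'E'
from rig import arm
from refine import *
import sys
P=np.array([float(a) for a in sys.argv[1:4]])
R0=np.array([[0.7649,0.0539,0.6419],[0.0412,-0.9985,0.0347],[0.6428,-0.0001,-0.766]])
s=arm.get_state();R=Ro.from_quat(s["ee_rot"]).as_matrix();G=s["tcp_pos"]+arm.grip_depth*R[:,2]
print("grasp",G,"q",s["qpos"].round(3),"rotfix",(Ro.from_matrix(R.T@R0).as_rotvec()/np.radians(8)).round(3))
R=R0;print("delta world",P-G,"tool",(R0.T@(P-arm.grip_depth*R0[:,2]-s["tcp_pos"])*1e3).round(1))
E
python3 t2.py .532 .2055 .06
```

```text
grasp [0.54523282 0.06748002 0.08634253] q [-0.045  0.47   2.344  2.965  0.372 -1.481] rotfix [-0.002  0.013 -0.007]
delta world [-0.01323282  0.13801998 -0.02634253] tool [ -21.7 -138.6   16.5]
```

{"fn": "apply_moves", "kwargs": {
  "deltas": [
    [-2,-20,-1.7,0,0,0],
    [-2,-28,-1.7,0,0,0],
    [-2,-30,-1.7,0,0,0],
    [-2,-30,-1.7,0,0,0],
    [-2,-30,-1.7,0,0,0],
    [0,0,0,0,0,0]
  ]
}}

```text
time: 15.55
tcp_pos: [0.4205, 0.2013, 0.2139]
ee_rot: [0.939, 0.026, 0.344, -0.011]
wrist_force: [1.2, -0.7, 0.3]
gripper_width: 0.0337
finger_force: 25.0
```

```bash
python3 t2.py .532 .2055 .06; python3 - <<'E'
from rig import arm
from refine import *
c=arm.camera("wrist");cv2.imwrite("pics/w7.png",c["img"][:,:,::-1]);pickle.dump(c,open("w7.pkl","wb"))
D=arm.camera("side");pickle.dump(D,open("d7.pkl","wb"));im=D["img"][220:340,200:360,::-1]
cv2.imwrite("pics/mix.png",np.vstack([cv2.resize(c["img"][200:480,:,::-1],(700,306)),cv2.resize(im,(392,294),interpolation=cv2.INTER_CUBIC)[:, :392].copy() if 0 else cv2.copyMakeBorder(cv2.resize(im,(392,294),interpolation=cv2.INTER_CUBIC),0,0,0,308,cv2.BORDER_CONSTANT)]))
E
```

```text
grasp [0.52572637 0.20761092 0.08921358] q [ 0.388  0.476  2.27   3.797  0.348 -1.938] rotfix [-0.027 -0.026  0.004]
delta world [ 0.00627363 -0.00211092 -0.02921358] tool [-13.5   1.8  26.3]
```

View pics/mix.png

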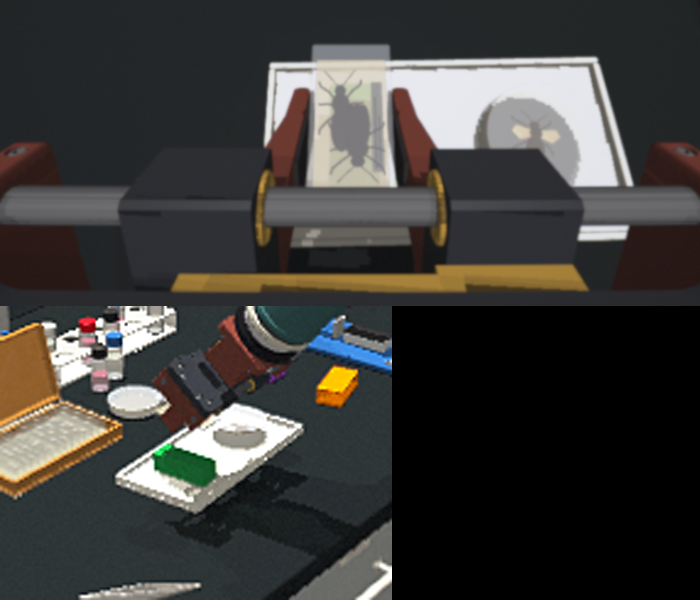

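The mixed picture shows the wrist view with the tray corners at wrist pixels (245,258), (546,254) and (577,418), the block above the rest, and the disc clear to the right. In the side view the rest is at (185,465) below the gripper. I'll fix the rest's place from the tray.

```bash
python3 - <<'E'
from pad import *
c=pickle.load(open("w7.pkl","rb"));
for p in ((245,258.5),(546,254),(577,418)):print(onz(c,*p,.012))
obs=[((.055,.11),(245,258.5)),((.055,-.11),(546,254)),((-.055,-.11),(577,418))]
f=lambda j:np.concatenate([proj(c,jigpts(j,(*L,.012)))-p for L,p in obs])
q=least_squares(f,[.535,.15,.05]).x;print("tray",q,f(q).round(1),"place",jigpts(q,(0,.055,0)))
# white mask fit of tray outline in scene/side
S=pickle.load(open("scene.pkl","rb"));D=pickle.load(open("side.pkl","rb"))
for n,j in (("tray",q),):
  for L in ((.055,.11),(.055,-.11),(-.055,-.11),(-.055,.11)):print(L,proj(S,jigpts(j,(*L,.012))).round(1),proj(D,jigpts(j,(*L,.012))).round(1))
print(fit([(pickle.load(open("d7.pkl","rb")),(255,270,295,300))]))
# green tint seen through block in wrist view
im=c["img"].astype(int);g=im[:,:,1]-(im[:,:,0]+im[:,:,2])/2
m=(g>6);m[:240]=0;m[372:]=0;m[:,:284]=0;m[:,358:]=0
ys,xs=np.nonzero(m);print(len(xs))
for r in range(245,370,10):
    x=xs[ys==r];print(r,(x.min(),x.max(),len(x)) if len(x) else None,end=' ')
E
```

```text
[0.58175531 0.26554502 0.012     ]
[0.59778026 0.04489283 0.012     ]
[0.48913455 0.04624136 0.012     ]
tray [0.53658484 0.15527899 0.05736726] [-3.  -4.6 -5.1 -0.3  6.8  2.4] place [0.53343137 0.21018851 0.        ]
(0.055, 0.11) [243.9 332.7] [244.9 288.2]
(0.055, -0.11) [284.1 274. ] [291.4 258.3]
(-0.055, -0.11) [322.1 286.4] [322.2 268.3]
(-0.055, 0.11) [285.3 347.8] [277.5 300.4]
(array([ 0.53173586,  0.20681125, -0.05632824]), np.float64(0.19021716213367068))
1540
245 None 255 None 265 None 275 (np.int64(334), np.int64(337), 3) 285 (np.int64(302), np.int64(339), 29) 295 (np.int64(333), np.int64(338), 6) 305 (np.int64(302), np.int64(338), 2) 315 None 325 (np.int64(338), np.int64(339), 2) 335 (np.int64(302), np.int64(303), 2) 345 (np.int64(301), np.int64(336), 17) 355 (np.int64(305), np.int64(339), 29) 365 (np.int64(301), np.int64(346), 41)
```

{"fn": "apply_moves", "kwargs": {
  "deltas": [
    [-7,0,13,-0.03,-0.03,0],
    [-6.5,0,13,0,0,0],
    [0,0,0,0,0,0],
    [0,0,0,0,0,0]
  ]
}}

```text
time: 16.15
tcp_pos: [0.4262, 0.1992, 0.1844]
ee_rot: [0.94, 0.024, 0.34, -0.007]
wrist_force: [-0.7, -0.7, -0.0]
gripper_width: 0.034
finger_force: 25.0
```

```bash
python3 t2.py .532 .2075 .040; python3 - <<'E'
from rig import arm
from pad import *
c=arm.camera("wrist");im=c["img"].astype(int);g=im[:,:,1]-(im[:,:,0]+im[:,:,2])/2
m=(g>6);m[:230]=0;m[372:]=0;m[:,:270]=0;m[:,370:]=0
ys,xs=np.nonzero(m)
for r in range(240,372,6):
    x=xs[ys==r];print(r,(x.min(),x.max(),len(x)) if len(x) else None,end=' ')
print()
for L in ((.035,.014),(.035,-.014),(-.035,-.014),(-.035,.014)):print(proj(c,jigpts((.532,.2075,.03),(*L,.028))).round(1))
E
```

```text
grasp [0.5305435  0.20405045 0.0588596 ] q [ 0.379  0.559  2.273  3.691  0.412 -1.827] rotfix [ 0.035  0.028 -0.008]
delta world [ 0.0014565   0.00344955 -0.0188596 ] tool [-11.5  -2.6  15.5]
240 None 246 None 252 None 258 None 264 None 270 (np.int64(291), np.int64(339), 48) 276 (np.int64(293), np.int64(338), 41) 282 (np.int64(291), np.int64(338), 27) 288 (np.int64(291), np.int64(338), 30) 294 (np.int64(333), np.int64(338), 6) 300 (np.int64(291), np.int64(338), 16) 306 (np.int64(291), np.int64(301), 11) 312 (np.int64(291), np.int64(295), 5) 318 (np.int64(294), np.int64(301), 8) 324 (np.int64(292), np.int64(301), 10) 330 (np.int64(291), np.int64(339), 16) 336 (np.int64(291), np.int64(338), 12) 342 (np.int64(290), np.int64(339), 28) 348 (np.int64(292), np.int64(339), 29) 354 (np.int64(291), np.int64(339), 38) 360 (np.int64(291), np.int64(342), 45) 366 (np.int64(290), np.int64(342), 51) 
[290.4 266.3]
[338.4 267.3]
[338.2 398.6]
[283.1 397.3]
```

The rest's edges seen through the block, at columns 291–339 with the far edge near row 268, match the fitted pose. I'll descend gently.

{"fn": "apply_moves", "kwargs": {
  "deltas": [
    [-3,-1.3,4,0.03,0.03,0],
    [-3,-1.3,4,0,0,0],
    [-2,0,3,0,0,0],
    [-1.5,0,2,0,0,0],
    [0,0,0,0,0,0],
    [0,0,0,0,0,0]
  ]
}}

```text
time: 16.95
tcp_pos: [0.4269, 0.2027, 0.168]
ee_rot: [0.939, 0.025, 0.342, -0.009]
wrist_force: [-0.4, -0.7, -1.0]
gripper_width: 0.0339
finger_force: 25.0
```

```bash
python3 t2.py .532 .2075 .039
```

```text
grasp [0.53172804 0.20835414 0.04288209] q [ 0.386  0.607  2.277  3.632  0.461 -1.759] rotfix [ 0.001 -0.001 -0.001]
delta world [ 0.00027196 -0.00085414 -0.00388209] tool [-2.3  0.9  3.1]
```

{"fn": "apply_moves", "kwargs": {
  "deltas": [
    [-0.65,0.9,0.75,0,0,0],
    [-0.65,0,0.75,0,0,0],
    [-0.65,0,0.75,0,0,0],
    [0,0,0,0,0,0],
    [0,0,0,0,0,0]
  ]
}}

```text
time: 17.58
tcp_pos: [0.4269, 0.2018, 0.165]
ee_rot: [0.939, 0.025, 0.342, -0.009]
wrist_force: [0.4, -0.3, -1.2]
gripper_width: 0.0339
finger_force: 25.0
```

{"fn": "apply_moves", "kwargs": {
  "deltas": [
    [-0.65,0,0.75,0,0,0],
    [0,0,0,0,0,0],
    [0,0,0,0,0,0]
  ]
}}

```text
time: 17.95
tcp_pos: [0.4269, 0.2018, 0.164]
ee_rot: [0.939, 0.025, 0.342, -0.009]
wrist_force: [-0.2, 0.2, -1.0]
gripper_width: 0.0337
finger_force: 25.0
```

{"fn": "apply_moves", "kwargs": {
  "deltas": [
    [-0.45,0,0.55,0,0,0],
    [0,0,0,0,0,0],
    [0,0,0,0,0,0]
  ]
}}

```text
time: 18.32
tcp_pos: [0.4268, 0.2018, 0.1639]
ee_rot: [0.939, 0.025, 0.343, -0.009]
wrist_force: [-3.3, -0.5, 7.6]
gripper_width: 0.0339
finger_force: 25.0
```

{"fn": "apply_moves", "kwargs": {
  "deltas": [
    [-0.3,0,0.4,0,0,0],
    [0,0,0,0,0,0],
    [0,0,0,0,0,0]
  ]
}}

```text
time: 18.7
tcp_pos: [0.4267, 0.2017, 0.1637]
ee_rot: [0.939, 0.025, 0.343, -0.009]
wrist_force: [-5.3, 0.4, 11.7]
gripper_width: 0.0338
finger_force: 25.0
```

Contact is firm at about 12 N. I'll open and withdraw along the lean.

{"fn": "apply_moves", "kwargs": {
  "deltas": [
    [0.2,0,-0.3,0,0,0],
    [0,0,0,0,0,0],
    [0,0,0,0,0,0],
    [0,0,0,0,0,0]
  ],
  "gripper": 58
}}

```text
time: 19.2
tcp_pos: [0.4269, 0.2018, 0.163]
ee_rot: [0.939, 0.025, 0.342, -0.009]
wrist_force: [-0.4, -0.5, -0.3]
gripper_width: 0.0579
finger_force: 0.0
```

{"fn": "apply_moves", "kwargs": {
  "deltas": [
    [3,0,-15,0,0,0],
    [10,0,-20,0,0,0],
    [15,0,-20,0,0,0],
    [15,0,-20,0,0,0],
    [0,0,0,0,0,0],
    [0,0,0,0,0,0]
  ]
}}

```text
time: 19.95
tcp_pos: [0.4115, 0.2009, 0.2479]
ee_rot: [0.939, 0.025, 0.342, -0.009]
wrist_force: [-0.3, -0.3, -0.6]
gripper_width: 0.058
finger_force: 0.0
```

```bash
python3 - <<'E'
from rig import arm
from pad import *
s=arm.get_state();print(s["tcp_pos"],s["wrist_force"],s["gripper_width"],s["qpos"])
c=arm.camera("wrist");S=arm.camera("scene")
J=(.532,.2075,.04)
T=[proj(c,jigpts(J,(a,b,.05))) for a,b in((.035,.017),(.035,-.017),(-.035,-.017),(-.035,.017))];print("pred block top",np.round(T,0).tolist())
g=cv2.cvtColor(c["img"],cv2.COLOR_RGB2GRAY);H=cv2.cvtColor(c["img"],cv2.COLOR_RGB2HSV)
m=mask(c,45,85,None,25,40);n,l,st,ce=cv2.connectedComponentsWithStats(m)
for i in range(1,n):
    if st[i,4]>80:print(st[i],ce[i].round())
P=[proj(c,jigpts(J,(a,b,.028))) for a,b in((.035,.014),(.035,-.014),(-.035,-.014),(-.035,.014))];print("pred pad top",np.round(P,0).tolist())
print("knob scene",cen(mask(S,0,6,(335,155,358,178))),proj(S,jigpts((.5562,-.211,.05585),(-.011,0,.217))))
cv2.imwrite("pics/fin.png",c["img"][:,:,::-1])
E
```

```text
[0.41148246 0.20087551 0.24786167] [-0.31358172 -0.28556024 -0.63917084] 0.05797713611010685 [ 0.39807157  0.37795713  2.25985803  4.07663394  0.27294877 -2.21951955]
pred block top [[296.0, 267.0], [344.0, 267.0], [345.0, 373.0], [291.0, 372.0]]
pred pad top [[302.0, 276.0], [338.0, 277.0], [339.0, 374.0], [298.0, 373.0]]
knob scene (np.float64(346.015873015873), np.float64(165.68253968253967), 63) [346.84440452 166.21444132]
```

```bash
python3 - <<'E'
import cv2,numpy as np
i=cv2.imread("pics/fin.png").astype(int)
for r in (285,300,345):
    g=i[r-1:r+2].mean(0);d=np.abs(np.diff(g,axis=0)).sum(1);print(r,[(x,int(d[x])) for x in range(275,365) if d[x]>25])
for col in (305,335):
    g=i[:,col-1:col+2].mean(1);d=np.abs(np.diff(g,axis=0)).sum(1);print(col,[(y,int(d[y])) for y in range(230,372) if d[y]>25])
E
```

```text
285 [(302, 42), (303, 29), (338, 28), (339, 32)]
300 [(298, 31), (308, 56), (309, 62), (310, 28), (317, 28), (318, 60), (319, 54), (332, 36), (333, 40), (338, 38), (339, 69), (340, 51), (341, 29)]
345 [(275, 62), (276, 77), (277, 26), (296, 29), (297, 26), (340, 26), (341, 56), (342, 33), (349, 41), (350, 144), (351, 103), (353, 57), (361, 73), (362, 73)]
305 [(257, 114), (258, 213), (259, 183), (260, 42), (262, 67), (263, 168), (264, 114), (265, 66), (266, 161), (267, 110), (268, 27), (275, 25), (276, 25), (277, 33), (292, 31), (295, 29), (301, 44), (303, 46), (304, 26), (311, 29), (312, 32), (315, 31), (316, 26), (367, 42), (368, 96), (369, 128), (370, 78)]
335 [(256, 50), (257, 149), (258, 201), (259, 137), (261, 32), (262, 129), (263, 148), (265, 155), (266, 134), (267, 33), (274, 26), (275, 34), (276, 42), (288, 32), (343, 30), (367, 43), (368, 94), (369, 128), (370, 76)]
```

The block's far edge is at row 266 (267 predicted) and the rest's edges are where they should be. The arm is open and the gripper is clear, so I'm handing in.

```bash
python3 -c "
from rig import arm
print(arm.finish_job())"
```

```text
the job is handed in; nothing more can be done
None
```

I handed the job in at about 20 s of robot time. The clamp arm stands open at its stop and the block lies flat and centred on the green rest, as far as the last pictures show; no verdict came back. The only limit concern was wrist joint 5, which read 0.196 rad on the way to the tray, against its 0.2 lower limit.

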